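# Pin the shaker platform for transport

## Robot

A 6-joint arm with a two-finger parallel gripper is mounted at the origin on the work surface. World frame = base frame: x ahead of the robot, y to its left, z up, the work surface at z = 0. Lengths are in m, angles in rad, forces in N, time in s.
With the tool pointing down it reaches from about 0.3 to 0.775 m from the base axis. Payload 14.6 kg.
Tool frame: the origin (TCP) lies between the finger pads; the fingertips stand 11 mm ahead of it and the grasp point (between the pads) lies 8 mm behind it (arm.tip_extent is the distance from the TCP to the fingertips, in m); z points along the fingers, y is the line along which they close (so a half turn about z gives the same grasp; the last joint's range is limited). The gripper opens to 85 mm and grips with 20 to 120 N. Pads are 22 mm wide; open, the fingers measure 114 mm over their backs; the gripper's body (76 mm by 85 mm) begins 54 mm behind the grasp point. The pads swing forward as they close: fully open they stand 13 mm farther back than shut.
Start: joints at [1.079, 0.3, 1.521, -0, 1.321, -0.067], TCP at [0.227, 0.501, 0.242] pointing down, gripper open.
Joint ranges: [-3.03, 3.03], [-0.79, 2.21], [0.23, 2.52], [-1.04, 4.18], [0, 3.07], [-2.55, 2.55]. Speed limits (rad/s): [2.22, 2.22, 2.57, 3.14, 3.14, 3.14].

## Interface

Orientations are given as [roll, pitch, yaw] about the fixed x, y, z axes, in that order (R = Rz(yaw) Ry(pitch) Rx(roll)).
In Python, from plant import arm gives the robot as it stands. The module is installed in compiled form; this text tells all that it offers.
- The arm moves only by the tool step_arm, never from a script. Its argument "series" is one flat list of numbers, 6 for each row, row after row: the shift along the tool's x, y, z in mm, then the turn, a rotation vector about the tool's x, y, z in degrees. A call has exactly 10 rows; each row shifts and turns the commanded pose from where the row before left it, along the tool's axes as they then stand; what a row does not reach is not made up. A row lasts 1/12 s, in which the tool goes at most 41.7 mm and 7.16 degrees, less where a joint would pass 70% of its speed; a pose out of reach is approached as far as the arm can. A call is refused whole if a number of a shift passes 41.7 or a number of a turn 7.16, either way. A call with a gripper value outside its range is refused whole. "hand" is the opening, from 0 (shut) to 1 (fully open), set as the call begins (left out, the last holds). The fingers move at their own pace and stop on an object; "grip_force" is the grip in N (left out, the last holds). Time passes only in rows, so rows that do not move let the fingers close, or fill a call up. It gives the time, the measured TCP pose, the force, the opening and the grip force at its end, in the units of the state.
- arm.sense(): the state, without advancing time (a new reading comes with each control period).
- arm.camera(name): name is "scene" or "side" or "wrist"; returns a dict with "image" (420x560x3 uint8, blue, green, red), "fx", "fy", "cx", "cy" (pixels), "rvec" (rotation vector, rad) and "tvec" (3), from world to camera coordinates, as OpenCV has them; the wrist camera has in their place "T_tool_cam" (4x4, takes a point from camera to tool coordinates, whose origin is the TCP and whose axes are the flange's). Camera axes: x right, y down, z forward; pixel columns grow to the right and rows downward; lengths in m; the calibration is good to about 2 mm. A picture is of the moment at which its call begins: read the wrist's pose just before it. There is no depth.
- arm.sign_off(): hands the job in; it is judged then, once.
The state is a dict: "clock": time; "q": joint angles; "joint_velocities": joint speeds; "tau": joint torques, N m; "tcp_pos": TCP position; "tool_rot": TCP orientation; "contact_force": force on the tool from outside, world axes, zero at the start; "ft_torque": the same for the moment, N m; "gripper_width": finger opening in m; "grasp_force": force on a finger pad.
Only numpy, scipy, OpenCV 4.12 (cv2) and the standard library are available. Lean on these libraries where they do the work, as an engineer would, in place of code of your own. Each camera call takes 0.05 s, during which the arm holds its last target. There are 200 camera calls.

## Task

Lock the shaker's platform so that the shaker can be carried: take the steel lock pin from the accessory stand, put it tip down through the bush in the platform, and with its tip bearing lightly on the steel below slide pin and platform together back along the stroke until you feel the tip drop into the hidden lock bore, then press it fully home, collar on the bush, and let go. Feel for the bore and do not force the pin, and leave the nut driver and the glassware where they are.

Things in the scene. Friction and masses are not known exactly. Their poses are not given: they have to be found in the camera images.
- pin_mid (a point): Lock pin, plain stainless steel, 87 mm long, about 0.12 kg, standing upright in a socket of the stand, its collar resting on the stand's top. Point on its axis at the underside of the collar; z from tip to knob. Below it a 40 mm shank of 12 mm diameter, the last 3 mm tapering to a flat tip 9 mm wide; above it the collar, 26 mm diameter, 5 mm thick, then the knob.
- pin_knob (a point): Middle of the lock pin's knob, its grip: a straight round knurled steel knob, 20 mm diameter, 42 mm tall, right above the collar. Point on the pin's axis, 26 mm above the underside of the collar, 66 mm above the tip.
- stand: Grey plastic accessory stand, 50 x 150 x 50 mm, fixed. Origin at the centre of its underside. Two sockets 14 mm wide and 44 mm deep in its top, at 45 mm either way along its y: one holds the lock pin, the other the nut driver.
- lock_bush (a point): Lock bush: a 40 mm square steel flange near the front edge (nearest the robot) of the shaker's platform, with a 13.5 mm round hole straight down through it, 16 mm long, open below. Point: centre of the hole at the flange's top face, 96 mm above the bench; z up, y along the platform's sliding direction, x away from the shaker's front.
- platform_mid (a point): The platform: an aluminium plate 220 x 240 x 6 mm, 0.9 kg, with six empty wire flask clamps 42 mm tall, all over 50 mm from the bush hole. Point: centre of its underside, 80 mm above the bench, 80 mm from the hole along x. It slides only along its y, 30 mm each way from mid-stroke, with about 2 N of friction, and stays where left.
- mid_mark (a point): Thin white line on top of the housing's fixed front lip, 70 mm above the bench; x, y as for the bush. At mid-stroke the hole's centre is straight behind it, 49 mm along x at the same y. At the start the platform stands 20 to 29 mm from mid-stroke towards +y. The hidden bore is on the hole's path at an unknown place, from 27 mm on the -y side of mid-stroke to 12 mm on its +y side.
- shaker: Shaker: grey-blue housing 270 x 240 x 70 mm, fixed; origin under its centre, panel on its -x side. Hidden below the platform, 22 mm under the bush's top, a flat fixed steel strip runs under the hole's whole path; a pin standing on it has its collar 18 mm above the flange. In the strip on that path is one lock bore, 13.5 mm wide, 25 mm deep; a pin in it sinks till its collar sits on the flange.
- driver_mid (a point): A nut driver with a black handle up to 28 mm thick, 120 mm long in all, standing in the stand's other socket, 90 mm from the lock pin, its handle's top 130 mm above the bench. Point at half its length. Not to be disturbed.
- bottle_mid (a point): A glass bottle with a blue cap, 70 mm wide, 140 mm tall, standing on the bench. Point at half its height. Not to be disturbed.
- flask_mid (a point): A conical glass flask, 66 mm wide at the foot, 92 mm tall, standing on the bench. Point at half its height. Not to be disturbed.
There are look-alikes about, which are no part of the job. Of the things shaped like the part that bears pin_mid, the bare steel one is meant.

How it is judged:
On the way:
1. the lock pin's tip is in the platform's bush (z of pin_mid in the frame of lock_bush below 0.028 m and horizontal distance between pin_mid and lock_bush below 0.006 m), for 0.1 s.
At the end, for the whole second after the job is handed in: The lock pin stands upright through the bush into the lock bore, its collar on the flange (underside within 3 mm of it, axis within 3 mm and 0.1 rad of the hole's), at rest and let go (z of pin_mid in the frame of lock_bush below 0.003 m and horizontal distance between pin_mid and lock_bush below 0.003 m and angle between the z axis of pin_mid and the z axis of lock_bush, either way round below 0.1 rad and linear speed of lock_pin below 0.01 m/s); the robot touches nothing.
It fails at once if the lock pin is forced: over 40 N between it and the shaker (platform, bush or strip) (contact force between lock_pin and shaker above 40 N).
It fails at once if the nut driver, bottle or flask is moved by over 20 mm (distance of any of driver_mid, bottle_mid, flask_mid from where it was at the start of the episode above 0.02 m).
It also fails if it takes over 72 s, if anything falls off the work surface, if the arm or the gripper's body presses on something with over 40 N, if the wrist force passes 120 N, or if a joint passes its speed limit or range.

## Working session

There is one attempt and no reset: what is moved stays moved. The work goes in short steps, Python scripts to look and compute and a tool call to move; the robot and the scene stay as the last step left them, time stands still between calls to the robot, and variables do not carry over. Pictures are saved under pics/ and viewed, at most 10 in all, crops included, and the job is handed in when it is done.

Besides the shell and the picture viewer there is one more tool, called after "Emit:" by a JSON object that holds its "fn" and its "kwargs". step_arm: Moves the arm, as the interface text tells. Its arguments: {"type":"object","properties":{"series":{"type":"array","items":{"type":"number"}},"hand":{"type":"number"},"grip_force":{"type":"number"}},"required":["series"]}

```bash
mkdir -p pics; cat > h.py <<'E'
import numpy as np, cv2
from plant import arm
def snap(n,f):
    s=arm.sense(); c=arm.camera(n); cv2.imwrite('pics/'+f,c['image']); return s,c
E
python3 - <<'E'
from h import *
import pickle
s,c=snap('scene','scene0.png'); s2,d=snap('side','side0.png')
pickle.dump((c,d),open('cams.pkl','wb'))
for k in s: print(k,np.round(s[k],4))
for e in(c,d): print(e['fx'],e['cx'],e['cy'],e['rvec'],e['tvec'], -cv2.Rodrigues(np.array(e['rvec']))[0].T@np.array(e['tvec']).ravel())
E
```

```text
clock 0.0
q [ 1.0794  0.3005  1.5216 -0.      1.3207 -0.0666]
joint_velocities [ 0.0002 -0.0008 -0.0016 -0.0018 -0.0009  0.0002]
tau [ 1.10000e-03 -5.43497e+01 -3.61802e+01  0.00000e+00  3.90000e-03
 -0.00000e+00]
tcp_pos [0.2266 0.5009 0.2417]
tool_rot [-3.1405e+00 -1.0000e-04  2.7168e+00]
contact_force [-0.2885 -0.0748  0.4696]
ft_torque [ 0.0091 -0.0365 -0.0456]
grasp_force 0.0
gripper_width 0.0853
417.1109182277036 272.61579895007003 207.723171148908 [ 1.0472186   2.45620822 -0.96101897] [ 0.36474225 -0.22350203  1.29451532] [1.01913696 0.44792225 0.78707401]
458.4407913987147 280.1143982753618 210.068211444893 [ 0.07581475 -2.75354064  1.43769753] [0.50293561 0.09641122 1.31512577] [0.43491632 1.05178732 0.83449768]
```

View pics/scene0.png

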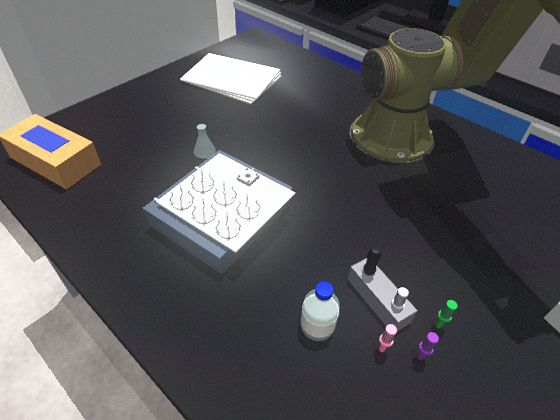

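View pics/side0.png

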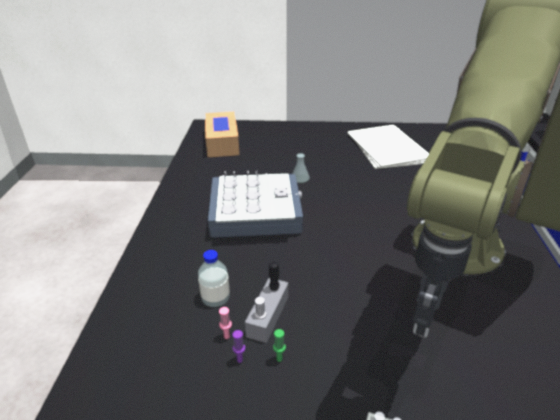

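The steel pin candidate stands in the stand at scene (401,297), side (260,307). The pink (388,338), purple (428,346) and green (447,314) look-alikes are coloured and stand on the bench. The nut driver is at (373,262), and the bush at scene (248,176), side (281,192). I'll confirm this in one crop and triangulate.

```bash
cat >> h.py <<'E'
import pickle
def P(c):
    R=cv2.Rodrigues(np.array(c['rvec']))[0]; K=np.array([[c['fx'],0,c['cx']],[0,c['fy'],c['cy']],[0,0,1.]])
    return K,R,np.array(c['tvec']).reshape(3,1)
def ray(c,uv):
    K,R,t=P(c); d=R.T@np.linalg.inv(K)@np.array([*uv,1.]); return (-R.T@t).ravel(),d
def atz(c,uv,z):
    o,d=ray(c,uv); return o+d*(z-o[2])/d[2]
def tri(a,b,ua,ub):
    p=cv2.triangulatePoints(*[K@np.hstack([R,t]) for K,R,t in(P(a),P(b))],np.array(ua,float),np.array(ub,float)); return (p[:3]/p[3]).ravel()
def proj(c,p): 
    K,R,t=P(c); v=K@(R@np.array(p).reshape(3,1)+t); return (v[:2]/v[2]).ravel()
E
python3 - <<'E'
from h import *
c,d=pickle.load(open('cams.pkl','rb'))
A=cv2.resize(c['image'][235:355,335:475],(0,0),fx=2.8,fy=2.8,interpolation=cv2.INTER_CUBIC)
B=cv2.resize(c['image'][140:260,140:300],(0,0),fx=2.1,fy=2.1,interpolation=cv2.INTER_CUBIC)
C=cv2.resize(d['image'][250:370,190:300],(0,0),fx=2.8,fy=2.2,interpolation=cv2.INTER_CUBIC)
D=cv2.resize(d['image'][160:240,200:310],(0,0),fx=3.4,fy=3,interpolation=cv2.INTER_CUBIC)
M=np.zeros((600,800,3),np.uint8)
for im,y,x in((A,0,0),(B,340,0),(C,0,400),(D,340,400)): M[y:y+im.shape[0],x:x+im.shape[1]]=im[:600-y,:800-x]
cv2.imwrite('pics/crop1.png',M)
print('knob',tri(c,d,(402,296),(260,306)),'bush',tri(c,d,(248,176),(281,192)),atz(c,(248,176),.096),atz(d,(281,192),.096))
print('driver',tri(c,d,(375,252),(274,266)),'bottlecap',tri(c,d,(324,291),(210,256)),'flask',atz(c,(202,127),.09))
E
```

```text
knob [0.52723078 0.34305532 0.07978934] bush [ 0.50645438 -0.1073399   0.09284768] [ 0.50793091 -0.10574185  0.096     ] [ 0.506421   -0.10124724  0.096     ]
driver [0.50249209 0.25467279 0.11872868] bottlecap [0.65323866 0.24258219 0.13302425] flask [ 0.45274183 -0.34612241  0.09      ]
```

View pics/crop1.png

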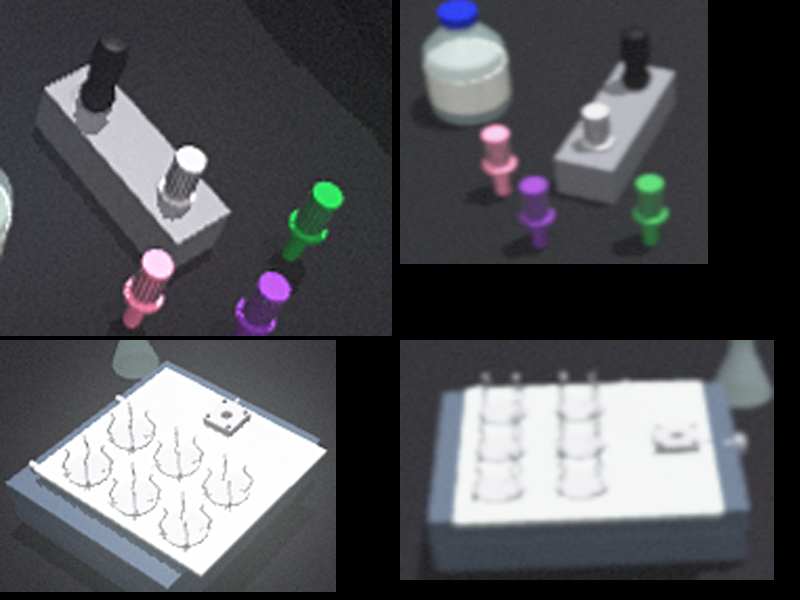

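Confirmed: the knurled bare steel pin is in the stand (scene knob top about (403,291), side (260,300)); the driver is in the other socket. Next I work out the platform's heading and the move to a point above the pin.

```bash
cat >> h.py <<'E'
from scipy.spatial.transform import Rotation as Ro
def delta(target,yaw=None,s=None):
    s=s or arm.sense(); R=Ro.from_euler('xyz',s['tool_rot']).as_matrix()
    d=R.T@(np.array(target)-s['tcp_pos'])*1e3
    return np.round(d,1)
E
python3 - <<'E'
from h import *
c,d=pickle.load(open('cams.pkl','rb'))
print('top',tri(c,d,(402.9,291.1),(260,300)),atz(c,(402.9,291.1),.097),atz(d,(260,300),.097))
q=[atz(c,p,.086) for p in((220,152),(295.2,193.3),(236,252),(156.7,199.5))]
for i in range(4):
    v=q[(i+1)%4]-q[i]; print(q[i][:2],np.linalg.norm(v),np.degrees(np.arctan2(v[1],v[0])))
for p in ((390,350),(422,358),(441,324)): print('lookalike',atz(c,p,.0)[:2])
print(delta([.527,.343,.22]))
w=arm.camera('wrist'); print(w['T_tool_cam'].round(3),w['fx'])
E
```

```text
top [0.52718896 0.34060897 0.0956245 ] [0.52802009 0.34072707 0.097     ] [0.52708363 0.34206778 0.097     ]
[ 0.4871356  -0.23273736] 0.24384670066794034 95.36751817690575
[0.46432523 0.01004011] 0.21871467251643706 6.899173731759739
[0.6814562  0.03631267] 0.24529766887942295 -84.32561691320447
[ 0.70570997 -0.20778301] 0.21999426574933345 -173.4868171463782
lookalike [0.59366465 0.37868071]
lookalike [0.56425071 0.43257578]
lookalike [0.47257091 0.4243102 ]
[-338.8  -20.1   21.8]
[[-0.001 -0.958 -0.288  0.074]
 [ 1.    -0.001 -0.    -0.001]
 [ 0.    -0.288  0.958 -0.132]
 [ 0.     0.     0.     1.   ]] 318.6158866475662
```

Emit:
{"fn": "step_arm", "kwargs": {"series": [-33.9, -2, 2.2, 0, 0, 0, -33.9, -2, 2.2, 0, 0, 0, -33.9, -2, 2.2, 0, 0, 0, -33.9, -2, 2.2, 0, 0, 0, -33.9, -2, 2.2, 0, 0, 0, -33.9, -2, 2.2, 0, 0, 0, -33.9, -2, 2.2, 0, 0, 0, -33.9, -2, 2.2, 0, 0, 0, -33.9, -2, 2.2, 0, 0, 0, -33.9, -2, 2.2, 0, 0, 0], "hand": 0.6}}

```text
clock: 0.98
tcp_pos: [0.5286, 0.3421, 0.2199]
tool_rot: [-3.141, -0.0, 2.717]
contact_force: [0.5, 0.2, 1.2]
gripper_width: 0.0513
grasp_force: 0.0
```

```bash
cat >> h.py <<'E'
def wcam(f=None):
    s=arm.sense(); w=arm.camera('wrist'); T=np.eye(4); T[:3,:3]=Ro.from_euler('xyz',s['tool_rot']).as_matrix(); T[:3,3]=s['tcp_pos']
    M=np.linalg.inv(T@w['T_tool_cam']); w['rvec']=cv2.Rodrigues(M[:3,:3])[0]; w['tvec']=M[:3,3]
    if f: cv2.imwrite('pics/'+f,w['image'])
    return s,w
E
python3 - <<'E'
from h import *
s,w=wcam('w1.png'); pickle.dump(w,open('w1.pkl','wb'))
print(s['clock'],s['tcp_pos'],s['tool_rot'],s['joint_velocities'].round(3) if hasattr(s['joint_velocities'],'round') else '')
print(proj(w,[.527,.341,.097]),proj(w,[.527,.341,.05]))
E
```

```text
0.9833 [0.52860614 0.34207221 0.21990358] [-3.14122670e+00 -2.57828486e-04  2.71674504e+00] [-0.554  0.459 -0.606  0.     0.146 -0.554]
[287.86541781 205.67041233] [287.99314218 192.41092592]
```

View pics/w1.png

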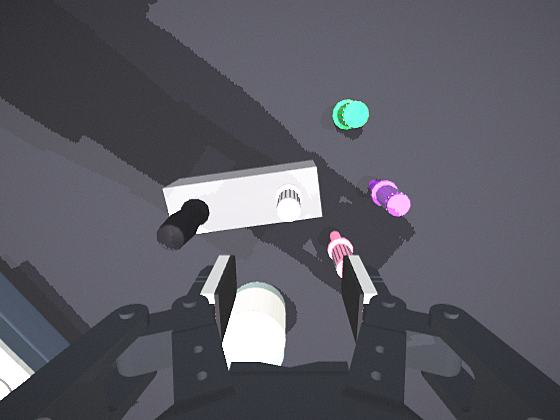

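Wrist view: the steel knob top is at about (289,210), the driver at (180,225), and the look-alikes are clear of the finger path.

```bash
python3 - <<'E'
from h import *
w=pickle.load(open('w1.pkl','rb')); g=w['image'][180:225,270:310].max(2)
for r in range(14,45,3): print(r+180,*g[r,4:34:2])
print(atz(w,(289,210),.097),atz(w,(287.5,190),.05))
s=arm.sense(); print(s['tcp_pos'],delta([.527,.341,.075]))
E
```

```text
194 242 255 255 216 163 202 191 232 120 231 90 167 255 255 245
197 242 255 244 192 185 179 179 219 172 221 96 225 104 255 246
200 243 255 88 189 255 255 255 255 255 255 255 212 150 255 246
203 244 255 196 255 255 255 255 255 255 255 255 255 255 199 244
206 243 221 255 255 255 255 255 255 255 255 255 255 255 205 243
209 243 250 255 255 255 255 255 255 255 255 255 255 255 255 241
212 243 241 255 255 255 255 255 255 255 255 255 255 255 253 242
215 243 241 255 255 255 255 255 255 255 255 255 255 255 241 242
218 241 242 242 253 255 255 255 255 255 255 255 255 253 252 245
221 246 251 246 245 245 238 255 255 255 213 46 57 63 73 74
224 51 63 74 73 73 76 74 76 78 77 75 75 73 74 75
[0.53080778 0.34031024 0.097     ] [0.52461701 0.34155646 0.05      ]
[0.53273796 0.3388144  0.21900666] [  6.2  -0.2 144. ]
```

Emit:
{"fn": "step_arm", "kwargs": {"series": [1, 0, 16, 0, 0, 0, 1, 0, 16, 0, 0, 0, 1, 0, 16, 0, 0, 0, 1, 0, 16, 0, 0, 0, 0, 0, 16, 0, 0, 0, 0, 0, 16, 0, 0, 0, 0, 0, 16, 0, 0, 0, 0, 0, 16, 0, 0, 0, 0, 0, 12, 0, 0, 0, 0, 0, 5, 0, 0, 0]}}

```text
clock: 1.87
tcp_pos: [0.5229, 0.3445, 0.0732]
tool_rot: [-3.139, -0.002, 2.717]
contact_force: [-0.1, 0.4, 0.9]
gripper_width: 0.0511
grasp_force: 0.0
```

Emit:
{"fn": "step_arm", "kwargs": {"series": [0, 0, 0, 0, 0, 0, 0, 0, 0, 0, 0, 0, 0, 0, 0, 0, 0, 0, 0, 0, 0, 0, 0, 0, 0, 0, 0, 0, 0, 0, 0, 0, 0, 0, 0, 0, 0, 0, 0, 0, 0, 0, 0, 0, 0, 0, 0, 0, 0, 0, 0, 0, 0, 0, 0, 0, 0, 0, 0, 0], "hand": 0, "grip_force": 60}}

```text
clock: 2.7
tcp_pos: [0.5241, 0.3451, 0.0763]
tool_rot: [3.14, 0.001, 2.717]
contact_force: [-0.9, 0.1, 7.5]
gripper_width: 0.0184
grasp_force: 59.0
```

Emit:
{"fn": "step_arm", "kwargs": {"series": [0, 0, -8, 0, 0, 0, 0, 0, -16, 0, 0, 0, 0, 0, -20, 0, 0, 0, 0, 0, -22, 0, 0, 0, 0, 0, -22, 0, 0, 0, 0, 0, -22, 0, 0, 0, 0, 0, -22, 0, 0, 0, 0, 0, -18, 0, 0, 0, 0, 0, -10, 0, 0, 0, 0, 0, 0, 0, 0, 0]}}

```text
clock: 3.53
tcp_pos: [0.5241, 0.3451, 0.2377]
tool_rot: [3.139, 0.002, 2.717]
contact_force: [1.0, -0.2, -2.0]
gripper_width: 0.0187
grasp_force: 58.6
```

```bash
python3 - <<'E'
from h import *
arm.camera('wrist');arm.camera('wrist');s,w=wcam()
_,d=snap('side','x.png'); _,c=snap('scene','x.png')
s=arm.sense();print(s['clock'],s['tcp_pos'],s['tool_rot'],s['contact_force'],s['gripper_width'])
t=np.array(s['tcp_pos'])
def crop(c,k):
    u=proj(c,t+[0,0,-.02]).astype(int); print(u); h=int(150/k); x,y=max(u[0]-h,0),max(u[1]-h,0); return cv2.resize(c['image'][y:y+2*h,x:x+2*h],(300,300),interpolation=cv2.INTER_CUBIC),(x,y)
a,oa=crop(c,4);b,ob=crop(d,4);print(oa,ob)
M=np.zeros((420,800,3),np.uint8);M[:300,:300]=a;M[:300,300:600]=b; M[:280,600:]=cv2.resize(w['image'][150:420,180:380],(200,270))[:280] if 0 else 0
M[:]=M; W=w['image'][180:420,190:390]; M[:240,600:800]=W
cv2.imwrite('pics/grasp.png',M)
E
```

```text
3.7833 [0.52330563 0.34462479 0.23375538] [-3.13963415e+00 -1.40298888e-03  2.71680294e+00] [-0.38800939  0.29720317 -1.37596631] 0.018685522937276516
[422 254]
[259 260]
(np.int64(385), np.int64(217)) (np.int64(222), np.int64(223))
```

View pics/grasp.png

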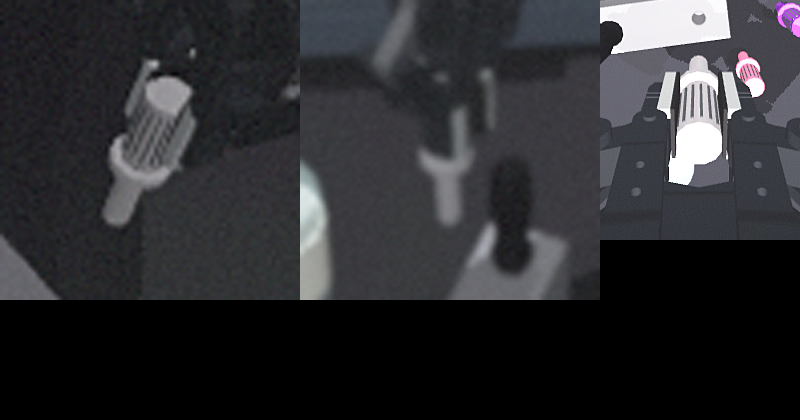

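```bash
python3 - <<'E'
from h import *
c,d=pickle.load(open('cams.pkl','rb'))
s,w=wcam('w2.png'); t=np.array(s['tcp_pos']); R=Ro.from_euler('xyz',s['tool_rot']).as_matrix()
print(s['clock'],t)
tip=tri(c,d,(414.1,269.5),(259,276)); print('tip',tip,'tool',R.T@(tip-t))
print('scene top tool',R.T@(atz(c,(426.4,240.4),t[2]+.022)-t))
M=cv2.resize(w['image'][215:375,230:350],(0,0),fx=3.75,fy=3.75,interpolation=cv2.INTER_CUBIC)
cv2.imwrite('pics/w2c.png',M)
for x in (0,.003,.006):
  print(x,[proj(w,t+R@np.array([x,0,z])).round(1) for z in (.065,.025,.020,-.022)])
E
```

```text
3.7833 [0.52330563 0.34462479 0.23375538]
tip [0.52662329 0.34277825 0.16930643] tool [-0.00387423 -0.00018891  0.06444407]
scene top tool [-0.0074678   0.00057169 -0.02201166]
0 [array([290.1, 231.3]), array([290.4, 257.5]), array([290.5, 261.6]), array([291.1, 308.5])]
0.003 [array([290.1, 227. ]), array([290.4, 252.3]), array([290.5, 256.3]), array([291.1, 301.9])]
0.006 [array([290.1, 222.7]), array([290.4, 247.1]), array([290.5, 251. ]), array([291.1, 295.2])]
```

View pics/w2c.png

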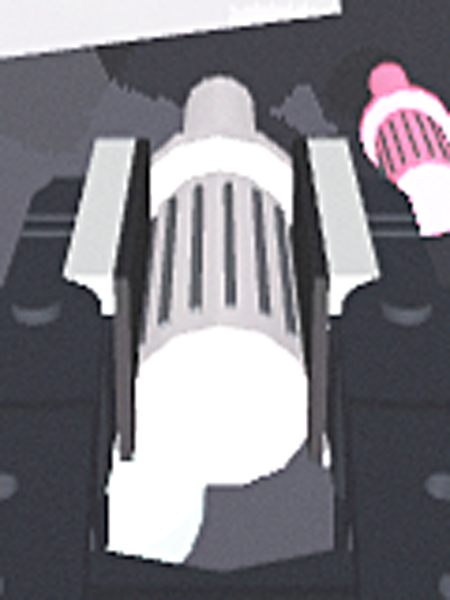

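The pin is held straight, about 6.7 mm to the tool's -x side and centred in y, with the tip about 65 mm ahead of the TCP. Next comes the transfer, turning tool y onto the platform's slide direction (about 96°).

```bash
python3 - <<'E'
from h import *
s=arm.sense(); d=np.array([.500,-.105,.216])-s['tcp_pos']; print(s['tool_rot'],d)
prof=np.array([.4,.9]+[1]*9+[.8]+[.6,.4,.2,.1]); prof=np.r_[prof,[0]*4][:20]; prof/=prof.sum()
yaw=s['tool_rot'][2]; out=[]
ang=np.array([-3]*10+[0]*10)
for i in range(20):
    R=Ro.from_euler('xyz',[np.pi,0,yaw]).as_matrix()
    out.append(np.r_[(R.T@d*1e3*prof[i]).round(1),0,0,ang[i]]); yaw+=np.radians(-ang[i])
print(np.linalg.norm(out,axis=1).max(), np.degrees(yaw)); 
for o in out: print(*o,sep=', ')
E
```

```text
[-3.13990158e+00 -1.23395055e-03  2.71679537e+00] [-0.02337789 -0.44966918 -0.01794187]
36.51109420436479 185.66090849819543
-5.3, -13.5, 0.6, 0.0, 0.0, -3.0
-10.3, -31.0, 1.3, 0.0, 0.0, -3.0
-9.6, -35.0, 1.4, 0.0, 0.0, -3.0
-7.8, -35.5, 1.4, 0.0, 0.0, -3.0
-5.9, -35.8, 1.4, 0.0, 0.0, -3.0
-4.0, -36.1, 1.4, 0.0, 0.0, -3.0
-2.1, -36.3, 1.4, 0.0, 0.0, -3.0
-0.2, -36.3, 1.4, 0.0, 0.0, -3.0
1.7, -36.3, 1.4, 0.0, 0.0, -3.0
3.6, -36.1, 1.4, 0.0, 0.0, -3.0
5.5, -35.9, 1.4, 0.0, 0.0, 0.0
4.4, -28.7, 1.2, 0.0, 0.0, 0.0
3.3, -21.5, 0.9, 0.0, 0.0, 0.0
2.2, -14.4, 0.6, 0.0, 0.0, 0.0
1.1, -7.2, 0.3, 0.0, 0.0, 0.0
0.5, -3.6, 0.1, 0.0, 0.0, 0.0
0.0, -0.0, 0.0, 0.0, 0.0, 0.0
0.0, -0.0, 0.0, 0.0, 0.0, 0.0
0.0, -0.0, 0.0, 0.0, 0.0, 0.0
0.0, -0.0, 0.0, 0.0, 0.0, 0.0
```

Emit:
{"fn": "step_arm", "kwargs": {"series": [-5.3, -13.5, 0, 0, 0, -3, -10.3, -31, 0, 0, 0, -3, -9.6, -35, 0, 0, 0, -3, -7.8, -35.5, 0, 0, 0, -3, -5.9, -35.8, 0, 0, 0, -3, -4, -36.1, 0, 0, 0, -3, -2.1, -36.3, 0, 0, 0, -3, -0.2, -36.3, 0, 0, 0, -3, 1.7, -36.3, 0, 0, 0, -3, 3.6, -36.1, 0, 0, 0, -3]}}

```text
clock: 4.67
tcp_pos: [0.5054, 0.0059, 0.2348]
tool_rot: [3.141, -0.001, -3.04]
contact_force: [1.7, -0.1, -1.1]
gripper_width: 0.0185
grasp_force: 58.7
```

Emit:
{"fn": "step_arm", "kwargs": {"series": [5.5, -35.9, 3, 0, 0, 0, 4.4, -28.7, 3, 0, 0, 0, 3.3, -21.5, 3, 0, 0, 0, 2.2, -14.4, 3, 0, 0, 0, 1.1, -7.2, 3, 0, 0, 0, 0.5, -3.6, 2, 0, 0, 0, 0, 0, 1, 0, 0, 0, 0, 0, 0, 0, 0, 0, 0, 0, 0, 0, 0, 0, 0, 0, 0, 0, 0, 0]}}

```text
clock: 5.5
tcp_pos: [0.5002, -0.1041, 0.2174]
tool_rot: [-3.142, 0.0, -3.042]
contact_force: [0.4, -0.2, -0.4]
gripper_width: 0.0181
grasp_force: 58.7
```

```bash
python3 - <<'E'
from h import *
s,w=wcam('w3.png'); pickle.dump((s,w),open('w3.pkl','wb'))
print(s['clock'],s['tcp_pos'],s['tool_rot'],s['contact_force'],max(abs(np.array(s['joint_velocities']))),s['gripper_width'])
print(proj(w,[.507,-.104,.096]))
E
```

```text
5.5 [ 0.50021622 -0.10412165  0.21744533] [-3.14153510e+00  2.66412927e-04 -3.04173657e+00] [ 0.4083497  -0.21369047 -0.37394475] 0.0036376194607500617 0.01813387007557103
[288.81181156 215.57355218]
```

View pics/w3.png

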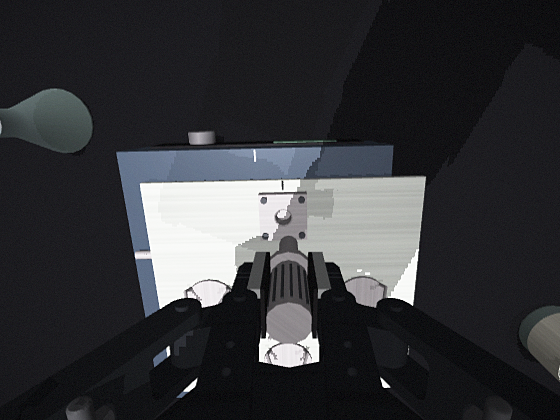

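Wrist view: flange hole at about (283,216), mid mark at (255,155), pin tip at about (288,238). I'll refine these numerically from an enlarged crop.

```bash
python3 - <<'E'
from h import *
s,w=pickle.load(open('w3.pkl','rb'))
M=cv2.resize(w['image'][145:265,230:340],(0,0),fx=5,fy=5,interpolation=cv2.INTER_CUBIC)
cv2.imwrite('pics/w3c.png',M)
t=np.array(s['tcp_pos']); R=Ro.from_euler('xyz',s['tool_rot']).as_matrix()
for uv,z in(((283,216),.096),((255,155),.07)): p=atz(w,uv,z); print(p,R.T@(p-t)*1e3)
print([proj(w,t+R@np.array([x,0,.065])).round(1) for x in (0,-.003,-.007)])
E
```

```text
[ 0.50785232 -0.10878397  0.096     ] [ -7.10092304  -5.39334603 121.44753529]
[ 0.4631969 -0.1379022  0.07     ] [ 40.24177211 -29.91332274 147.43633485]
[array([289.6, 231.9]), array([289.6, 236.2]), array([289.6, 241.8])]
```

View pics/w3c.png

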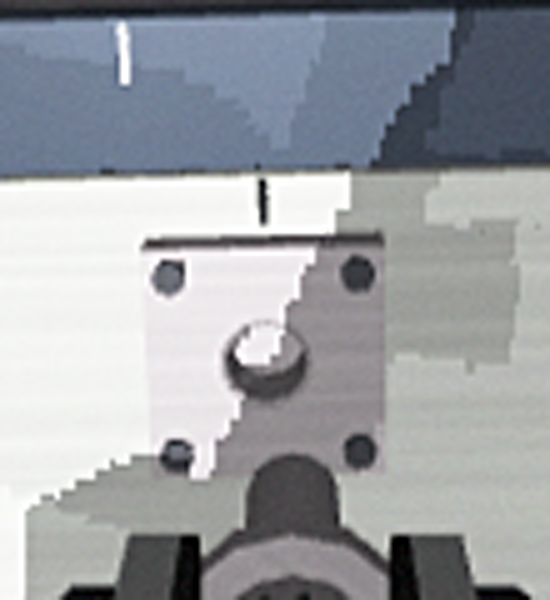

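Emit:
{"fn": "step_arm", "kwargs": {"series": [-0.4, -2.3, 3, 0, 0, 0, 0, -2.3, 7, 0, 0, 0, 0, 0, 8, 0, 0, 0, 0, 0, 8, 0, 0, 0, 0, 0, 8, 0, 0, 0, 0, 0, 7, 0, 0, 0, 0, 0, 5, 0, 0, 0, 0, 0, 3, 0, 0, 0, 0, 0, 0, 0, 0, 0, 0, 0, 0, 0, 0, 0]}}

```text
clock: 6.38
tcp_pos: [0.501, -0.1094, 0.1684]
tool_rot: [-3.142, 0.0, -3.043]
contact_force: [-0.7, -0.2, -1.4]
gripper_width: 0.0181
grasp_force: 58.7
```

```bash
python3 - <<'E'
from h import *
s,w=wcam('w4.png'); pickle.dump((s,w),open('w4.pkl','wb'))
print(s['clock'],s['tcp_pos'],s['tool_rot'],s['contact_force'],s['gripper_width'])
cv2.imwrite('pics/w4c.png',cv2.resize(w['image'][145:265,230:350],(0,0),fx=5,fy=5,interpolation=cv2.INTER_CUBIC))
t=np.array(s['tcp_pos']); R=Ro.from_euler('xyz',s['tool_rot']).as_matrix()
for x,y,z in((-.0074,-.0007,.065),(-.0029,-.0007,.065),(-.0074,-.0007,t[2]-.096),(-.0007,-.0007,t[2]-.096),(-.0141,-.0007,t[2]-.096)): 
    u=proj(w,t+R@np.array([x,y,z])); print(u.round(1),((u-[230,145])*5).round())
E
```

```text
6.3833 [ 0.50099095 -0.10939058  0.16836045] [-3.14155241e+00  9.93214014e-05 -3.04278768e+00] [-0.70623779 -0.24751711 -1.43472213] 0.01808944263168578
[288.6 242.4] [293. 487.]
[288.6 236. ] [293. 455.]
[288.6 238.2] [293. 466.]
[288.6 229.1] [293. 420.]
[288.6 247.3] [293. 511.]
```

View pics/w4c.png

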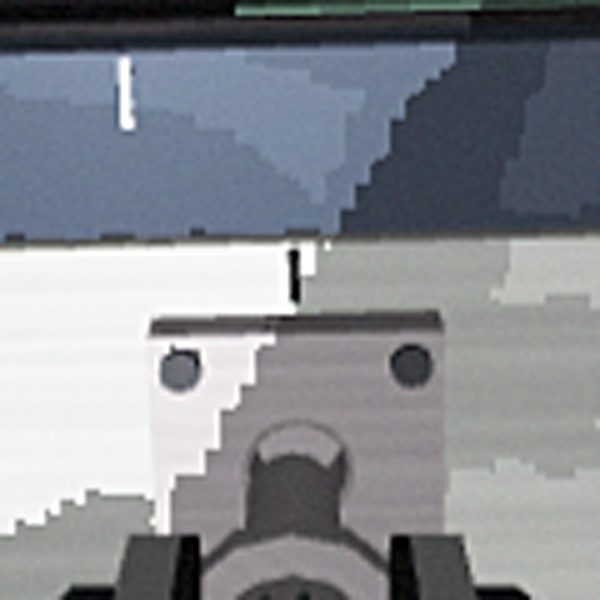

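Only 0.9 mm in y to mend. The descent starts with the tip going to just below the flange top.

Emit:
{"fn": "step_arm", "kwargs": {"series": [-0.2, 0.5, 0, 0, 0, 0, 0, 0.4, 1, 0, 0, 0, 0, 0, 2, 0, 0, 0, 0, 0, 2, 0, 0, 0, 0, 0, 2, 0, 0, 0, 0, 0, 2, 0, 0, 0, 0, 0, 1.5, 0, 0, 0, 0, 0, 0.5, 0, 0, 0, 0, 0, 0, 0, 0, 0, 0, 0, 0, 0, 0, 0]}}

```text
clock: 7.27
tcp_pos: [0.5011, -0.1085, 0.1573]
tool_rot: [-3.142, 0.0, -3.043]
contact_force: [-0.4, -0.1, -1.9]
gripper_width: 0.0186
grasp_force: 58.7
```

Emit:
{"fn": "step_arm", "kwargs": {"series": [0, 0, 1, 0, 0, 0, 0, 0, 1, 0, 0, 0, 0, 0, 1, 0, 0, 0, 0, 0, 1, 0, 0, 0, 0, 0, 1, 0, 0, 0, 0, 0, 1, 0, 0, 0, 0, 0, 1, 0, 0, 0, 0, 0, 1, 0, 0, 0, 0, 0, 0, 0, 0, 0, 0, 0, 0, 0, 0, 0]}}

```text
clock: 8.1
tcp_pos: [0.501, -0.1085, 0.1493]
tool_rot: [3.142, -0.0, -3.043]
contact_force: [-0.2, 0.4, -1.5]
gripper_width: 0.0185
grasp_force: 58.7
```

Emit:
{"fn": "step_arm", "kwargs": {"series": [0, 0, 1, 0, 0, 0, 0, 0, 1, 0, 0, 0, 0, 0, 1, 0, 0, 0, 0, 0, 1, 0, 0, 0, 0, 0, 1, 0, 0, 0, 0, 0, 1, 0, 0, 0, 0, 0, 1, 0, 0, 0, 0, 0, 1, 0, 0, 0, 0, 0, 0, 0, 0, 0, 0, 0, 0, 0, 0, 0]}}

```text
clock: 8.93
tcp_pos: [0.501, -0.1085, 0.1412]
tool_rot: [3.142, -0.0, -3.043]
contact_force: [0.0, -0.3, -0.8]
gripper_width: 0.0183
grasp_force: 58.7
```

Emit:
{"fn": "step_arm", "kwargs": {"series": [0, 0, 0.5, 0, 0, 0, 0, 0, 0.5, 0, 0, 0, 0, 0, 0.5, 0, 0, 0, 0, 0, 0.5, 0, 0, 0, 0, 0, 0.5, 0, 0, 0, 0, 0, 0, 0, 0, 0, 0, 0, 0, 0, 0, 0, 0, 0, 0, 0, 0, 0, 0, 0, 0, 0, 0, 0, 0, 0, 0, 0, 0, 0]}}

```text
clock: 9.77
tcp_pos: [0.5016, -0.1085, 0.14]
tool_rot: [-3.141, 0.002, -3.043]
contact_force: [-3.1, 2.2, 12.5]
gripper_width: 0.0184
grasp_force: 60.2
```

Contact with the strip at TCP z ≈ 0.140, stiffness about 10 N/mm. Next I ease off to a light press and slide 10 mm along -y (still clear of the bore's range).

Emit:
{"fn": "step_arm", "kwargs": {"series": [0, 0, -0.6, 0, 0, 0, 0, -1, 0, 0, 0, 0, 0, -1, 0, 0, 0, 0, 0, -1, 0, 0, 0, 0, 0, -1, 0, 0, 0, 0, -0.1, -1, 0, 0, 0, 0, 0, -1, 0, 0, 0, 0, 0, -1, 0, 0, 0, 0, 0, -1, 0, 0, 0, 0, 0, 0, 0, 0, 0, 0]}}

```text
clock: 10.6
tcp_pos: [0.5023, -0.1158, 0.1401]
tool_rot: [3.141, 0.001, -3.043]
contact_force: [-0.5, 6.5, 8.3]
gripper_width: 0.0185
grasp_force: 59.8
```

Emit:
{"fn": "step_arm", "kwargs": {"series": [0, -0.5, 0, 0, 0, 0, 0, -0.5, 0, 0, 0, 0, 0, -0.5, 0, 0, 0, 0, 0, -0.5, 0, 0, 0, 0, 0, -0.5, 0, 0, 0, 0, 0, -0.5, 0, 0, 0, 0, 0, -0.5, 0, 0, 0, 0, 0, -0.5, 0, 0, 0, 0, 0, 0, 0, 0, 0, 0, 0, 0, 0, 0, 0, 0]}}

```text
clock: 11.43
tcp_pos: [0.5027, -0.1197, 0.1401]
tool_rot: [3.141, 0.001, -3.043]
contact_force: [-0.7, 7.4, 8.4]
gripper_width: 0.0182
grasp_force: 59.9
```

Emit:
{"fn": "step_arm", "kwargs": {"series": [0, -0.5, 0, 0, 0, 0, 0, -0.5, 0, 0, 0, 0, 0, -0.5, 0, 0, 0, 0, 0, -0.5, 0, 0, 0, 0, 0, -0.5, 0, 0, 0, 0, 0, -0.5, 0, 0, 0, 0, 0, -0.5, 0, 0, 0, 0, 0, -0.5, 0, 0, 0, 0, 0, 0, 0, 0, 0, 0, 0, 0, 0, 0, 0, 0]}}

```text
clock: 12.27
tcp_pos: [0.5032, -0.1237, 0.1401]
tool_rot: [3.141, 0.002, -3.043]
contact_force: [-0.4, 7.8, 7.7]
gripper_width: 0.018
grasp_force: 59.9
```

Emit:
{"fn": "step_arm", "kwargs": {"series": [0, -0.5, 0, 0, 0, 0, 0, -0.5, 0, 0, 0, 0, 0, -0.5, 0, 0, 0, 0, 0, -0.5, 0, 0, 0, 0, 0, -0.5, 0, 0, 0, 0, 0, -0.5, 0, 0, 0, 0, 0, -0.5, 0, 0, 0, 0, 0, -0.5, 0, 0, 0, 0, 0, 0, 0, 0, 0, 0, 0, 0, 0, 0, 0, 0]}}

```text
clock: 13.1
tcp_pos: [0.5036, -0.1277, 0.1401]
tool_rot: [3.141, 0.002, -3.043]
contact_force: [-0.6, 7.3, 7.8]
gripper_width: 0.0182
grasp_force: 59.9
```

Emit:
{"fn": "step_arm", "kwargs": {"series": [0, -0.5, 0, 0, 0, 0, 0, -0.5, 0, 0, 0, 0, 0, -0.5, 0, 0, 0, 0, 0, -0.5, 0, 0, 0, 0, 0, -0.5, 0, 0, 0, 0, 0, -0.5, 0, 0, 0, 0, 0, -0.5, 0, 0, 0, 0, 0, -0.5, 0, 0, 0, 0, 0, 0, 0, 0, 0, 0, 0, 0, 0, 0, 0, 0]}}

```text
clock: 13.93
tcp_pos: [0.504, -0.1319, 0.14]
tool_rot: [3.141, 0.002, -3.043]
contact_force: [0.8, 5.1, 6.1]
gripper_width: 0.0184
grasp_force: 59.6
```

Emit:
{"fn": "step_arm", "kwargs": {"series": [0, -0.5, 0, 0, 0, 0, 0, -0.5, 0, 0, 0, 0, 0, -0.5, 0, 0, 0, 0, 0, -0.5, 0, 0, 0, 0, 0, -0.5, 0, 0, 0, 0, 0, -0.5, 0, 0, 0, 0, 0, 0, 0, 0, 0, 0, 0, 0, 0, 0, 0, 0, 0, 0, 0, 0, 0, 0, 0, 0, 0, 0, 0, 0]}}

```text
clock: 14.77
tcp_pos: [0.5038, -0.1354, 0.1393]
tool_rot: [-3.141, 0.0, -3.043]
contact_force: [3.8, 1.9, -1.5]
gripper_width: 0.0184
grasp_force: 58.9
```

The tip has dropped: Fz fell to zero and z to 0.1393. I'll press down gently and watch the side forces.

Emit:
{"fn": "step_arm", "kwargs": {"series": [0, 0, 0.3, 0, 0, 0, 0, 0, 0.3, 0, 0, 0, 0, 0, 0.3, 0, 0, 0, 0, 0, 0.3, 0, 0, 0, 0, 0, 0, 0, 0, 0, 0, 0, 0, 0, 0, 0, 0, 0, 0, 0, 0, 0, 0, 0, 0, 0, 0, 0, 0, 0, 0, 0, 0, 0, 0, 0, 0, 0, 0, 0]}}

```text
clock: 15.6
tcp_pos: [0.5038, -0.1353, 0.1381]
tool_rot: [3.142, -0.0, -3.043]
contact_force: [2.4, 3.1, -1.0]
gripper_width: 0.0185
grasp_force: 58.9
```

Emit:
{"fn": "step_arm", "kwargs": {"series": [0, 0, 0.3, 0, 0, 0, 0, 0, 0.3, 0, 0, 0, 0, 0, 0.3, 0, 0, 0, 0, 0, 0.3, 0, 0, 0, 0, 0, 0.3, 0, 0, 0, 0, 0, 0.3, 0, 0, 0, 0, 0, 0.2, 0, 0, 0, 0, 0, 0, 0, 0, 0, 0, 0, 0, 0, 0, 0, 0, 0, 0, 0, 0, 0]}}

```text
clock: 16.43
tcp_pos: [0.5038, -0.1353, 0.1362]
tool_rot: [-3.142, 0.0, -3.043]
contact_force: [2.4, 2.8, -0.1]
gripper_width: 0.0183
grasp_force: 58.9
```

Emit:
{"fn": "step_arm", "kwargs": {"series": [-0.2, 0, 0.5, 0, 0, 0, 0, 0, 0.5, 0, 0, 0, 0, 0, 0.5, 0, 0, 0, 0, 0, 0.5, 0, 0, 0, 0, 0, 0.5, 0, 0, 0, 0, 0, 0.5, 0, 0, 0, 0, 0, 0.5, 0, 0, 0, 0, 0, 0.5, 0, 0, 0, 0, 0, 0, 0, 0, 0, 0, 0, 0, 0, 0, 0]}}

```text
clock: 17.27
tcp_pos: [0.5039, -0.1353, 0.1321]
tool_rot: [3.142, -0.0, -3.043]
contact_force: [2.2, 1.8, -1.1]
gripper_width: 0.0188
grasp_force: 58.8
```

Emit:
{"fn": "step_arm", "kwargs": {"series": [0, 0, 0.5, 0, 0, 0, 0, 0, 0.5, 0, 0, 0, 0, 0, 0.5, 0, 0, 0, 0, 0, 0.5, 0, 0, 0, 0, 0, 0.5, 0, 0, 0, 0, 0, 0.5, 0, 0, 0, 0, 0, 0.5, 0, 0, 0, 0, 0, 0.5, 0, 0, 0, 0, 0, 0, 0, 0, 0, 0, 0, 0, 0, 0, 0]}}

```text
clock: 18.1
tcp_pos: [0.504, -0.1353, 0.1281]
tool_rot: [3.142, -0.0, -3.043]
contact_force: [2.8, 1.1, -1.6]
gripper_width: 0.0188
grasp_force: 58.8
```

Emit:
{"fn": "step_arm", "kwargs": {"series": [0, 0, 0.5, 0, 0, 0, 0, 0, 0.5, 0, 0, 0, 0, 0, 0.5, 0, 0, 0, 0, 0, 0.5, 0, 0, 0, 0, 0, 0.5, 0, 0, 0, 0, 0, 0.5, 0, 0, 0, 0, 0, 0.5, 0, 0, 0, 0, 0, 0.5, 0, 0, 0, 0, 0, 0.5, 0, 0, 0, 0, 0, 0, 0, 0, 0]}}

```text
clock: 18.93
tcp_pos: [0.504, -0.1353, 0.1236]
tool_rot: [3.142, -0.0, -3.043]
contact_force: [2.4, 0.7, -0.8]
gripper_width: 0.0184
grasp_force: 58.9
```

Emit:
{"fn": "step_arm", "kwargs": {"series": [0, 0, 0.5, 0, 0, 0, 0, 0, 0.5, 0, 0, 0, 0, 0, 0.5, 0, 0, 0, 0, 0, 0.5, 0, 0, 0, 0, 0, 0, 0, 0, 0, 0, 0, 0, 0, 0, 0, 0, 0, 0, 0, 0, 0, 0, 0, 0, 0, 0, 0, 0, 0, 0, 0, 0, 0, 0, 0, 0, 0, 0, 0]}}

```text
clock: 19.77
tcp_pos: [0.5041, -0.1354, 0.1222]
tool_rot: [-3.141, 0.001, -3.043]
contact_force: [0.5, 1.7, 6.8]
gripper_width: 0.0185
grasp_force: 59.9
```

The collar is seated (7 N at z 0.1222, exactly 18 mm below the strip contact). Release and retreat straight up.

Emit:
{"fn": "step_arm", "kwargs": {"series": [0, 0, -0.4, 0, 0, 0, 0, 0, 0, 0, 0, 0, 0, 0, 0, 0, 0, 0, 0, 0, 0, 0, 0, 0, 0, 0, 0, 0, 0, 0, 0, 0, 0, 0, 0, 0, 0, 0, 0, 0, 0, 0, 0, 0, 0, 0, 0, 0, 0, 0, 0, 0, 0, 0, 0, 0, 0, 0, 0, 0], "hand": 0.5, "grip_force": 20}}

```text
clock: 20.6
tcp_pos: [0.504, -0.1353, 0.1221]
tool_rot: [-3.142, -0.0, -3.043]
contact_force: [-0.3, 1.7, 0.0]
gripper_width: 0.0428
grasp_force: 0.0
```

Emit:
{"fn": "step_arm", "kwargs": {"series": [0, 0, -4, 0, 0, 0, 0, 0, -8, 0, 0, 0, 0, 0, -12, 0, 0, 0, 0, 0, -15, 0, 0, 0, 0, 0, -18, 0, 0, 0, 0, 0, -18, 0, 0, 0, 0, 0, -18, 0, 0, 0, 0, 0, -12, 0, 0, 0, 0, 0, -5, 0, 0, 0, 0, 0, 0, 0, 0, 0]}}

```text
clock: 21.43
tcp_pos: [0.5043, -0.1354, 0.2336]
tool_rot: [-3.141, 0.002, -3.043]
contact_force: [1.0, -0.5, -0.1]
gripper_width: 0.0424
grasp_force: 0.0
```

```bash
python3 - <<'E'
from h import *
s,w=wcam('w5.png'); print(s['clock'],s['tcp_pos'],s['gripper_width'],s['contact_force'])
a=cv2.resize(w['image'][120:320,180:400],(0,0),fx=1.8,fy=1.8,interpolation=cv2.INTER_CUBIC)
_,d=snap('side','side5.png'); u=proj(d,[.505,-.135,.12]).astype(int)
b=cv2.resize(d['image'][u[1]-45:u[1]+45,u[0]-50:u[0]+50],(400,360),interpolation=cv2.INTER_CUBIC)
cv2.imwrite('pics/end.png',np.hstack([a[:360],b]))
E
```

```text
21.4333 [ 0.50431266 -0.13539127  0.23358633] 0.042400724071221814 [ 1.02668806 -0.46036401 -0.09590717]
```

View pics/end.png

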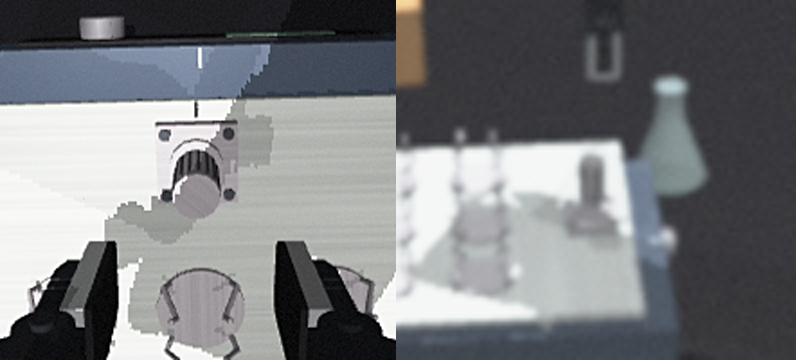

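The picture shows the pin upright in the bush with its collar on the flange (knob about (195,180) in the crop). The gripper is clear of everything and the flask is where it was.

```bash
python3 -c "
from plant import arm
print(arm.sign_off())"
```

```text
the job is handed in; nothing more can be done
None
```

The steel lock pin is fully home through the bush into the lock bore, collar on the flange and let go, and the job was handed in at about 21.5 s of the 72 s allowed; the highest contact force read was about 13 N, but hand-in returned no verdict.

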